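# Free the indexing table: kick off the safety catch, then hold the index plunger out

## Robot

A 7-joint arm with a two-finger parallel gripper is mounted at the origin on a cart in front of the work surface, level with it; the furniture and walls round the work are solid. World frame = base frame: x ahead of the robot, y to its left, z up, the work surface at z = 0. Lengths are in mm, angles in rad, forces in N, time in s.
With the tool pointing down it reaches from about 425 to 1025 mm from the base axis. Payload 9.4 kg.
Tool frame: the origin (TCP) lies on the centre line of the jaws, within the pads' length; the fingertips stand 17 mm ahead of it and the grasp point (between the pads) lies 2 mm behind it (tcp_to_tips is the z of the fingertips in the tool frame, in mm); z points along the fingers, y is the line along which they close (so a half turn about z gives the same grasp; the last joint's range is limited). The gripper opens to 85 mm and grips with 20 to 120 N. Pads are 22 mm wide; open, the fingers measure 114 mm over their backs; the gripper's body (76 mm by 85 mm) begins 54 mm behind the grasp point. The pads swing forward as they close: fully open they stand 13 mm farther back than shut.
Start: joints at [-1.246, 0.599, -0.003, 1.599, 0.002, 0.943, -0.08], TCP at [283.533, 667.258, 248.275] pointing down, gripper open.
Joint ranges: [-2.57, 2.57], [-0.35, 1.97], [-1.29, 1.29], [0.11, 2.56], [-1.05, 4.19], [0.11, 1.86], [-2.63, 2.63]. Speed limits (rad/s): [2.22, 2.22, 3.01, 3.01, 3.14, 3.14, 3.14].

## Interface

Orientations are given as a rotation vector (axis times angle).
In Python, from bench import * gives the robot as it stands.
- The arm moves only by the tool send_rows, never from a script. Its argument "motion" is one flat list of numbers, 6 for each row, row after row: the shift along the tool's x, y, z scaled (see below), then the turn, a rotation vector about the tool's x, y, z scaled (see below). In form: [tx, ty, tz, wx, wy, wz, tx, ty, tz, wx, wy, wz, ...]. A call has 1 to 10 rows; each row is the pose to reach, as a shift and turn from the pose commanded when the call began, along the tool's axes at that moment, turning the shorter way round; what a row does not reach only later rows make up. The controller multiplies each number of a shift by 1 m and each number of a turn by 360 degrees. A row lasts 1/8 s, in which the tool goes at most 62.5 mm and 10.7 degrees, less where a joint would pass 70% of its speed; a pose out of reach is approached as far as the arm can. A call with a number of a shift or a turn outside -1 to 1 is refused whole. A call with a gripper value outside its range is refused whole. "jaw" is the closure, from 0 (fully open) to 1 (shut), set as the call begins (left out, the last holds). The fingers move at their own pace and stop on an object; "grip_force" is the grip in N (left out, the last holds). Time passes only in rows, so rows that repeat a pose let the fingers close. It gives the time, the measured TCP pose, the force, the opening and the grip force at its end, in the units of the state.
- get_obs(): the state, without advancing time (a new reading comes with each control period).
- get_image(name): name is "side" or "top"; returns the picture (400x640x3 uint8, red, green, blue); there is no depth.
- camera_params(name): a dict with "mtx" (3x3 intrinsics, pixels), "dist" ([k1, k2, p1, p2, k3] as OpenCV has them; the pictures are not rectified), "T" (4x4, takes a point from camera to world coordinates). Camera axes: x right, y down, z forward; pixel columns grow to the right and rows downward; lengths in mm; the calibration is good to about 2 mm. A picture is of the moment at which its call begins. camera_params takes no time and is no camera call.
- sign_off(): hands the job in; it is judged then, once.
Trained networks look in the newest picture that a camera, given by its name, has taken for a name from the list of things; names that differ only in an ending like _2 or _b are one class to them, and where a whole thing is asked for, a point or a joint stands for the part that bears it (a point fixed in the world has none). Each returns a list of dicts, best first, with "conf" (0 to 1); they miss things now and then, are a little off and sometimes report something else, mostly with a low value. They report only what shows in the picture. A call takes as long as a camera call.
- find_in(camera, label): "bbox" ([left, top, right, bottom] in pixels, round what is visible of it).
- place_of(camera, label): "pixel" ([column, row] in pixels: a listed point, or the origin of a listed thing).
The state is a dict: "time_s": time; "q": joint angles; "joint_velocities": joint speeds; "joint_efforts": joint torques, N m; "tcp_pos": TCP position; "ee_rot": TCP orientation; "contact_force": force on the tool from outside, world axes, zero at the start; "torque": the same for the moment, N m; "width": finger opening in mm; "gripper_force": force on a finger pad.
Only numpy, scipy, OpenCV 4.12 (cv2) and the standard library are available. Lean on these libraries where they do the work, as an engineer would, in place of code of your own. Each camera call takes 0.05 s, during which the arm holds its last target. There are 200 camera calls.

## Task

A colleague wants to swing the grey indexing table with the little blue vice round to its next station, so free it for them. First twist the red sprung knob counter-clockwise (seen from above) to its stop, which draws the brass safety catch off the plunger's collar, and let go so that the knob springs back by itself; then grip the black head of the index plunger, pull it straight up as far as it goes, so that its nose is clear of the hole in the index plate, and finish while still holding it up there. Do not turn the table yourself, and leave the tools and the marker lying about alone.

Things in the scene. Friction and masses are not known exactly. Their poses are not given: they have to be found in the camera images.
- index_table: Heavy grey cast bed of the indexing table, fixed, 255 x 260 x 30 mm, with a grey bridge along its front, top 85 mm above the bench. Origin: on the bench under the turntable's axis. x points from the bridge to the turntable (away from the robot), y left, z up. In this frame the plunger's vertical axis is at (-0.085, 0), the red knob's at (-0.105, 0.115). Straps on the bridge reach 102 mm up.
- board_top (a point): Middle of the top edge of the aluminium LED board that stands upright in the small blue vice on the turntable, 128 mm above the bench; the board is 78 mm long along the table's x and 6 mm thick. The vice reaches at most 36 mm from the table's axis along x and 67 mm along y; the turntable's plate is 200 mm across, its top 47 mm above the bench.
- release_knob_joint (a joint): Angle of the red spring-return knob, rad: 0 at rest, grows counter-clockwise seen from above, stop at 1.047 (60 degrees). Its spring gives 0.045 N m at rest and 0.14 N m at the stop; let go, it returns to 0 by itself within half a second. From about 0.37 rad on its crank pushes the brass catch bar aside.
- knob_grip (a point): Point on the red knob's axis, 122 mm above the bench. The grip is an upright bar 36 mm long, 10 mm thick, 25 mm high, its top 131 mm above the bench, on a round skirt 30 mm across whose top is 107 mm above the bench. x of this frame runs along the bar, y across it (grip it across y), z up; at rest it is parallel to the table's frame; it turns with the knob.
- catch_joint (a joint): Travel, m, of the brass safety catch, a flat forked bar sliding along the table's y on the bridge, top 95 mm above the bench. 0: the fork lies over the plunger's steel collar and the plunger cannot be lifted; from 0.0095 it is off the collar. The knob at its stop brings it to about 0.013; friction (1.5 N) keeps it where it was pushed. End stop 0.015.
- plunger: Sprung index plunger: steel stem with a nose 8 mm across below and a black mushroom head 29 mm across and 24 mm high on top, its underside 111 mm and its top 135 mm above the bench when home. Origin: on the plunger's axis, at bench height when home; z up, the way it is pulled; it rises with the plunger.
- plunger_joint (a joint): Travel of the index plunger, m: 0 home (nose 9 mm deep in the hole), 0.014 fully pulled up, at its stop (nose 5 mm clear above the plate). The spring pushes it home with 7 N at 0 and 12 N at the stop.
- plunger_head (a point): Centre of the black head's straight band, where it is gripped, on the plunger's axis, 12 mm below the top of the head; 123 mm above the bench when home. The band is round, 29 mm in diameter and 15 mm high.
- plunger_nose (a point): Lower end of the plunger's nose, on its axis.
- index_hole (a point): Mouth of the bushed hole in the index plate in which the nose sits, in the plate's top face; hole 10 mm in diameter, z up; turns with the turntable.
- turntable_joint (a joint): Angle of the turntable with the vice, rad, 0 at the start; the nose locks it to within 0.012 rad either way, and pulled clear it turns freely but stiffly (0.25 N m).
- flush_cutter: Blue-handled flush cutter lying on the bench at the right, 42 x 131 x 13 mm, loose; a bystander.
- driver_yellow: Screwdriver with a yellow handle lying at the right, 18 x 168 x 17 mm, loose; a bystander.
- marker_blue: White marker with a blue cap lying at the left, 11 x 138 x 12 mm, loose; a bystander.

How it is judged (in metres and radians):
On the way, in this order (a step that is already met when the one before it is completed fails the run):
1. the red knob is twisted to its stop and the catch is drawn off the collar, the plunger still home (value of joint release_knob_joint above 0.95 rad and value of joint catch_joint above 0.0095 m and value of joint plunger_joint below 0.003 m), for 0.1 s.
2. the knob is let go and has sprung back, the catch stays off, the plunger is still home (value of joint release_knob_joint below 0.1 rad and contact force between the fingers and index_table below 0.1 N and value of joint catch_joint above 0.0095 m and value of joint plunger_joint below 0.003 m), for 0.1 s.
3. the plunger is pulled fully up by its head, its nose clear of the hole (value of joint plunger_joint above 0.012 m and z of plunger_nose in the frame of index_hole above 0.0025 m and contact force between the fingers and plunger above 4 N), for 0.2 s.
At the end, for the whole second after the job is handed in: The fingers hold the plunger (over 4 N) at least 12 of its 14 mm up, its nose 2.5 mm or more above the plate; the red knob is within 0.1 rad of rest, the catch at least 9.5 mm drawn, so the gripper alone carries the plunger; the turntable is within 0.05 rad of its start (all of step 3 and value of joint release_knob_joint below 0.1 rad and value of joint catch_joint above 0.0095 m and value of joint turntable_joint between -0.05 and 0.05 rad); the arm keeps its last pose, push and grip.
It fails at once if the turntable is turned (value of joint turntable_joint above 0.05 rad or value of joint turntable_joint below -0.05 rad).
It fails at once if the cutter, screwdriver or marker is moved by more than 20 mm (distance of any of flush_cutter, driver_yellow, marker_blue from where it was at the start of the episode above 0.02 m).
It also fails if it takes over 43 s, if anything falls off the work surface, if the arm or the gripper's body presses on something with over 40 N, if the wrist force passes 120 N, or if a joint passes its speed limit or range.

## Working session

There is one attempt and no reset: what is moved stays moved. The work goes in short steps, Python scripts to look and compute and a tool call to move; the robot and the scene stay as the last step left them, time stands still between calls to the robot, and variables do not carry over. Pictures are saved under pics/ and viewed, at most 10 in all, crops included, and the job is handed in when it is done.

Besides the shell and the picture viewer there is one more tool, called after ">>>" by a JSON object that holds its "fn" and its "kwargs", one argument or row to a line. send_rows: Moves the arm, as the interface text tells. Its arguments: {"type":"object","properties":{"motion":{"type":"array","items":{"type":"number"}},"jaw":{"type":"number"},"grip_force":{"type":"number"}},"required":["motion"]}

```bash
mkdir -p pics; cat > h.py <<'E'
from bench import *
import numpy as np, cv2
from scipy.spatial.transform import Rotation as R
def ray(c,px):
    p=camera_params(c);m=np.array(p["mtx"]);T=np.array(p["T"])
    u=cv2.undistortPoints(np.array([[px]],float),m,np.array(p["dist"],float))[0,0]
    return T[:3,3],T[:3,:3]@np.array([u[0],u[1],1.])
def at_z(c,px,z):
    o,d=ray(c,px);return o+d*(z-o[2])/d[2]
def tri(a,b):
    (o1,d1),(o2,d2)=ray(*a),ray(*b)
    s=np.linalg.lstsq(np.c_[d1,-d2],o2-o1,rcond=None)[0]
    p,q=o1+s[0]*d1,o2+s[1]*d2
    return (p+q)/2,np.linalg.norm(p-q)
E
python3 - <<'E'
from h import *
np.set_printoptions(precision=1,suppress=True)
im={}
for c in("top","side"):
    im[c]=get_image(c);cv2.imwrite(f"pics/{c}0.png",im[c][:,:,::-1])
    print(c,np.array(camera_params(c)["T"])[:3,3])
Z=dict(knob_grip=122,plunger_head=123,board_top=128,index_table=0)
for l,z in Z.items():
    r={}
    for c in("top","side"):
        o=place_of(c,l)
        for k in o[:2]: print(l,c,k["conf"],np.array(k["pixel"]),at_z(c,k["pixel"],z))
        if o:r[c]=o[0]["pixel"]
    if len(r)==2:print("tri",*tri(("top",r["top"]),("side",r["side"])))
o=get_obs();print(o["time_s"],o["tcp_pos"],o["ee_rot"],R.from_rotvec(o["ee_rot"]).as_matrix(),o["width"])
E
```

```text
top [ 380.4    4.7 1061.4]
side [  80.2 1212.   630.8]
knob_grip top 0.57 [265.  207.3] [562.6  90.6 122. ]
plunger_head top 0.69 [315.7 205.9] [567.  -24.9 123. ]
board_top top 0.72 [312.8 166.2] [659.6 -17.6 128. ]
board_top top 0.27 [317.4 210.1] [556.3 -28.7 128. ]
board_top side 0.6 [285.9 174.1] [662.4 -29.8 128. ]
tri [657.4 -17.7 133. ] 1.3553002384849349
index_table top 0.64 [316.6 182.7] [653.3 -30.9   0. ]
index_table side 0.66 [289.7 216. ] [653.4 -30.7  -0. ]
tri [653.4 -30.8  -0.1] 0.15091456269483636
0.5 [283.5 667.2 248.3] [ 0.6  3.1 -0. ] [[-0.9  0.4  0. ]
 [ 0.4  0.9 -0. ]
 [-0.  -0.  -1. ]] 85.65338749022477
```

View pics/top0.png

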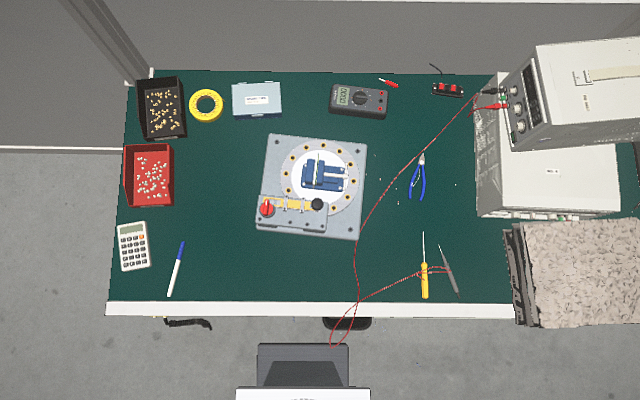

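View pics/side0.png

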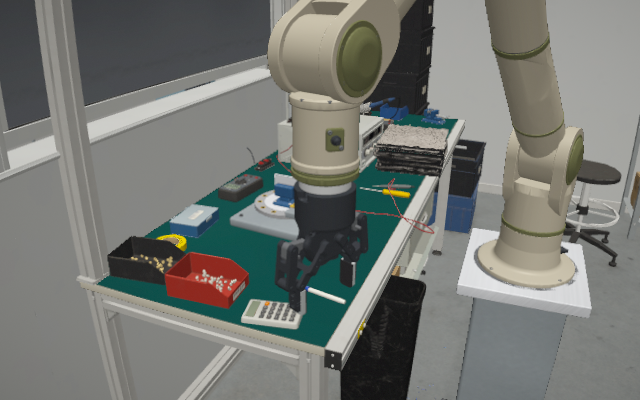

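The top view shows the table with the red knob at about (266,209) and the black head at (317,204). The bridge is on the robot's side, and the table is yawed slightly clockwise. The side view has the arm blocking the bridge. I'll refine the yaw and both centres from a zoomed crop.

```bash
python3 - <<'E'
from h import *
from scipy.optimize import least_squares
np.set_printoptions(precision=2,suppress=True)
im=cv2.imread("pics/top0.png")
cv2.imwrite("pics/crop.png",cv2.resize(im[128:246,250:374],None,fx=5,fy=5,interpolation=cv2.INTER_CUBIC))
hsv=cv2.cvtColor(im,cv2.COLOR_BGR2HSV)
m=((hsv[...,0]<8)|(hsv[...,0]>172))&(hsv[...,1]>130)
m[:195]=0;m[222:]=0;m[:,:250]=0;m[:,280:]=0
y,x=np.nonzero(m);print("red",len(x),x.mean(),y.mean(),x.min(),x.max(),y.min(),y.max())
d=(hsv[...,2]<60);d[:190]=0;d[216:]=0;d[:,:304]=0;d[:,330:]=0
y2,x2=np.nonzero(d);print("blk",len(x2),x2.mean(),y2.mean(),x2.min(),x2.max(),y2.min(),y2.max())
print(at_z("top",[x.mean(),y.mean()],120),at_z("top",[x2.mean(),y2.mean()],130))
# bed corners
C=[at_z("top",p,30) for p in [(270,134),(367,144),(359,240),(257,231)]]
for i in range(4):
    v=C[(i+1)%4]-C[i];print(C[i],np.linalg.norm(v),np.degrees(np.arctan2(v[1],v[0])))
E
```

```text
red 131 266.25954198473283 208.25954198473283 260 272 199 215
blk 16 316.875 205.6875 312 322 199 209
[560.78  87.9  120.  ] [566.14 -27.39 130.  ]
[773.95  91.53  30.  ] 252.5505816281068 -95.32769729519299
[ 750.5  -159.93   30.  ] 251.02173513662743 174.44459686008562
[ 500.65 -135.63   30.  ] 253.51327835836202 85.5183571774967
[520.46 117.11  30.  ] 254.77043503513508 -5.762343171501121
```

View pics/crop.png

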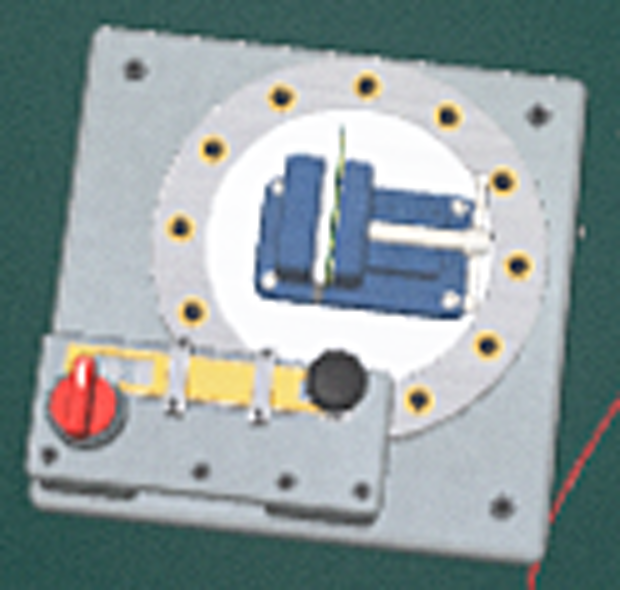

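The crop shows the head centre at (317.1,203.9), the knob at (266.3,208.3) and the plate centre near (319.7,177.2), all in full-image pixels. The bar lies along the table's x, and the edges give a yaw of about -5.3°. Next I'll fit the table pose to these.

```bash
python3 - <<'E'
from h import *
from scipy.optimize import least_squares
np.set_printoptions(precision=2,suppress=True)
P=[((-85,0),at_z("top",(317.1,203.9),127),1),((-85,0),at_z("top",(315.7,205.9),123),.4),((-105,115),at_z("top",(266.3,208.3),112),1),((-105,115),at_z("top",(265,207.3),122),.4),((0,0),at_z("top",(319.7,177.2),47),1),((0,0),np.array([653.4,-30.8,0]),.7)]
# bed corners: yaw, lateral
def f(s):
    c,n=np.cos(s[2]),np.sin(s[2]);M=np.array([[c,-n],[n,c]])
    return np.concatenate([w*(M@np.array(a)+s[:2]-b[:2]) for a,b,w in P]+[[np.degrees(s[2])+5.2]])
s=least_squares(f,[650,-30,-.09]).x
print(s[:2],np.degrees(s[2]))
for (a,b,w) in P: print(a,b)
print(f(s))
c,n=np.cos(s[2]),np.sin(s[2]);M=np.array([[c,-n],[n,c]])
k=M@[-105,115]+s[:2];p=M@[-85,0]+s[:2];print("knob",k,"plunger",p)
o=get_obs();t=np.array(o["tcp_pos"]);Rt=R.from_rotvec(o["ee_rot"]).as_matrix()
print(Rt, "tool y angle",np.degrees(np.arctan2(Rt[1,1],Rt[0,1])))
print("above knob in tool",Rt.T@(np.array([*k,200])-t))
# turn: want tool y at yaw+90 
E
```

```text
[655.13 -35.44] -5.521135967698821
(-85, 0) [570.89 -27.99 127.  ]
(-85, 0) [567.01 -24.95 123.  ]
(-105, 115) [562.22  88.51 112.  ]
(-105, 115) [562.6   90.65 122.  ]
(0, 0) [655.49 -36.98  47.  ]
(0, 0) [653.4 -30.8   0. ]
[-0.37  0.73  1.41 -0.93 -0.54  0.62 -0.36 -0.61 -0.36  1.54  1.21 -3.25
 -0.32]
knob [561.68  89.13] plunger [570.53 -27.26]
[[-0.92  0.39  0.  ]
 [ 0.39  0.92 -0.  ]
 [-0.   -0.   -1.  ]] tool y angle 66.98207083949161
above knob in tool [-482.04 -423.32   48.31]
```

>>> {"fn": "send_rows", "kwargs": {
  "motion": [-0.03, -0.026, 0, 0, 0, 0, -0.07, -0.062, 0, 0, 0, -0.005, -0.115, -0.1, 0, 0, 0, -0.01, -0.16, -0.14, 0, 0, 0, -0.015, -0.205, -0.18, 0, 0, 0, -0.02, -0.25, -0.22, 0.01, 0, 0, -0.03, -0.295, -0.26, 0.02, 0, 0, -0.035, -0.34, -0.3, 0.03, 0, 0, -0.04, -0.385, -0.34, 0.04, 0, 0, -0.045, -0.42, -0.37, 0.048, 0, 0, -0.0486],
  "jaw": 0.3
}}

```text
time_s: 1.75
tcp_pos: [526.3, 159.8, 200.2]
ee_rot: [0.153, 3.137, -0.0]
contact_force: [0.0, 1.0, -0.2]
width: 60.0
gripper_force: 0.0
```

```bash
cat >> h.py <<'E'
def rel(p,ang):
    """shift and wz (turns) in tool axes to reach p with tool y at world angle ang deg, pointing down"""
    o=get_obs();t=np.array(o["tcp_pos"]);M=R.from_rotvec(o["ee_rot"]).as_matrix()
    a=np.radians(ang);y=np.array([np.cos(a),np.sin(a),0]);z=np.array([0,0,-1.]);G=np.c_[np.cross(y,z),y,z]
    print("t",o["time_s"],"tcp",t.round(1),"w",o["width"],"F",np.round(o["contact_force"],1),"q",np.round(o["q"],2))
    print("shift",((M.T@(np.array(p)-t))/1000).round(4),"turn",(R.from_matrix(M.T@G).as_rotvec()/2/np.pi).round(4))
E
python3 -c "
from h import *
rel([561.7,89.1,200],84.5)"
```

```text
t 1.75 tcp [526.3 159.8 200.2] w 60.03439644298256 F [ 0.   1.  -0.2] q [-0.34  0.45 -0.08  2.05  0.06  0.64  1.01]
shift [-0.0421 -0.067   0.0002] turn [-0.      0.0001 -0.0002]
```

```bash
python3 - <<'E'
from h import *
np.set_printoptions(precision=1,suppress=True)
cv2.imwrite("pics/side1.png",cv2.resize(get_image("side")[130:270,200:360,::-1],None,fx=4,fy=4,interpolation=cv2.INTER_CUBIC))
for l,z in dict(knob_grip=122,plunger_head=123).items():
    for k in place_of("side",l)[:2]: print(l,k["conf"],np.array(k["pixel"]),at_z("side",k["pixel"],z))
E
```

```text
knob_grip 0.43 [298.2 198.4] [566.3 105.1 122. ]
plunger_head 0.45 [312.  181.1] [579.  -18.6 123. ]
```

View pics/side1.png

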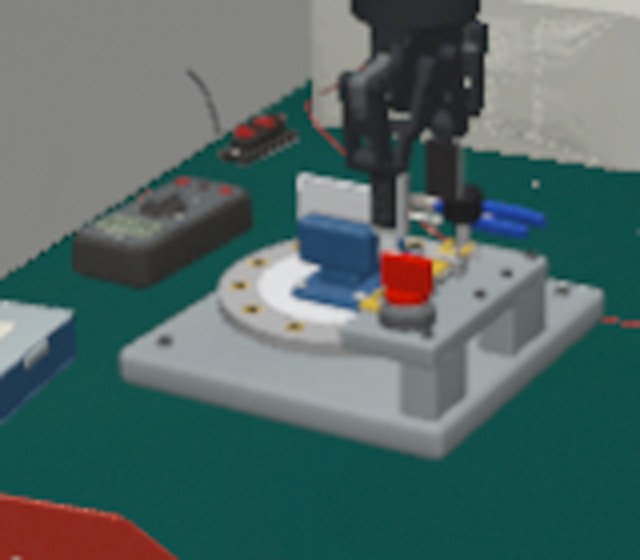

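The side crop shows the red bar centred near (301.6,200) and the black head near (315.6,181.2) in full-image pixels. The networks' side points are a few pixels left of those, so I'll check the positions against the pixels I read.

```bash
python3 - <<'E'
from h import *
np.set_printoptions(precision=1,suppress=True)
print(at_z("side",(301.6,200),119),at_z("side",(315.6,181.2),123))
print(tri(("side",(301.6,200)),("top",(266.3,208.3))),tri(("side",(315.6,181.2)),("top",(317.1,203.9))))
rel([561.7,89.1,160],84.5)
E
```

```text
[557.1 104.8 119. ] [569.6 -21.6 123. ]
(array([563.1,  88.8, 111.5]), np.float64(1.7040309138802563)) (array([572.2, -28.2, 120.3]), np.float64(0.052511727875568306))
t 1.9 tcp [526.3 159.5 200. ] w 59.96896052066844 F [ 0.1 -0.1  0.4] q [-0.3  0.5 -0.1  2.   0.1  0.6  1. ]
shift [-0.  -0.1  0. ] turn [-0. -0. -0.]
```

>>> {"fn": "send_rows", "kwargs": {
  "motion": [-0.015, -0.025, 0, 0, 0, 0, -0.035, -0.055, 0.005, 0, 0, 0, -0.042, -0.067, 0.025, 0, 0, 0, -0.042, -0.067, 0.05, 0, 0, 0, -0.042, -0.067, 0.066, 0, 0, 0, -0.042, -0.067, 0.072, 0, 0, 0, -0.042, -0.067, 0.072, 0, 0, 0]
}}

```text
time_s: 2.78
tcp_pos: [560.7, 92.4, 128.3]
ee_rot: [-0.15, -3.138, -0.0]
contact_force: [-0.1, 1.0, 0.4]
width: 60.0
gripper_force: 0.0
```

```bash
python3 - <<'E'
from h import *
rel([561.7,89.1,128],84.5)
a=get_image("top")[180:240,240:340,::-1];b=get_image("side")[150:230,250:350,::-1]
cv2.imwrite("pics/c2.png",np.hstack([cv2.resize(x,(400,300),interpolation=cv2.INTER_CUBIC) for x in(a,b)]))
E
```

```text
t 2.775 tcp [560.7  92.4 128.3] w 60.04863201240686 F [-0.1  1.   0.4] q [-0.22  0.58 -0.07  2.06  0.08  0.51  1.13]
shift [-0.0013 -0.0032  0.0003] turn [ 0.     -0.      0.0001]
```

View pics/c2.png

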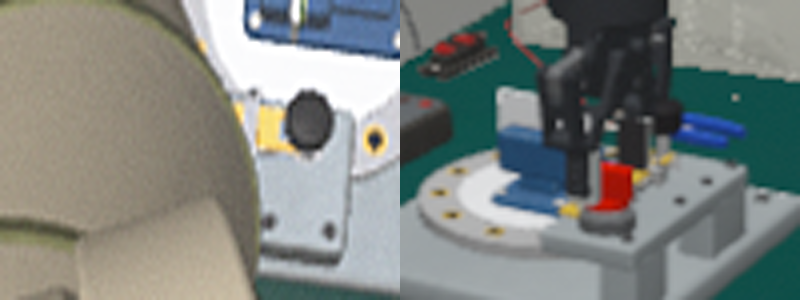

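The near finger shows at about (294,202) and the far one at (309,195), with the bar between them at (303,199). I'll check this by projecting the expected tip positions into the side view.

```bash
python3 - <<'E'
from h import *
def proj(c,P):
    p=camera_params(c);W=np.linalg.inv(np.array(p["T"]));P=np.array(P,float)
    return cv2.projectPoints(P,cv2.Rodrigues(W[:3,:3])[0],W[:3,3],np.array(p["mtx"]),np.array(p["dist"],float))[0][:,0].round(1)
u=np.array([.096,.995,0]);v=np.array([.995,-.096,0]);t=np.array([560.7,92.4,0])
for s in(1,-1):
  for k in(30,42): 
    print(s,k,*[proj("side",[t+s*k*u+w*v+[0,0,z] for w in(-11,11)]).tolist() for z in(111,120)])
kb=np.array([561.7,89.1,0])
print("bar top",proj("side",[kb+18*v+[0,0,131],kb-18*v+[0,0,131],kb+18*v+[0,0,107],kb-18*v+[0,0,107]]))
print("head",proj("side",[[570.5,-27.3,135],[570.5,-27.3,111]]))
im=get_image("side");hsv=cv2.cvtColor(im,cv2.COLOR_RGB2HSV);m=((hsv[...,0]<8)|(hsv[...,0]>172))&(hsv[...,1]>130)
m[:190]=0;m[215:]=0;m[:,:290]=0;m[:,320:]=0
y,x=np.nonzero(m);print(x.min(),x.max(),y.min(),y.max(),x.mean(),y.mean())
E
python3 - <<'E'
import cv2
a=cv2.imread("pics/side1.png")
h=cv2.cvtColor(a,cv2.COLOR_BGR2HSV);m=((h[...,0]<8)|(h[...,0]>172))&(h[...,1]>130);m[:230]=0;m[330:]=0;m[:,:360]=0;m[:,450:]=0
import numpy as np;y,x=np.nonzero(m);print(x.min()/4+200,x.max()/4+200,y.min()/4+130,y.max()/4+130)
E
```

```text
1 30 [[300.4, 205.9], [292.7, 204.3]] [[300.3, 202.6], [292.6, 201.0]]
1 42 [[298.0, 207.6], [290.3, 206.0]] [[298.0, 204.3], [290.2, 202.7]]
-1 30 [[311.6, 197.7], [304.1, 196.1]] [[311.6, 194.4], [304.0, 192.9]]
-1 42 [[313.7, 196.1], [306.2, 194.6]] [[313.7, 192.9], [306.2, 191.4]]
bar top [[296.2 191.9]
 [308.6 194.4]
 [296.3 200.5]
 [308.6 203.1]]
head [[316.1 176.4]
 [316.  184.5]]
297 308 193 205 303.1485148514852 199.20792079207922
295.0 308.0 193.0 206.25
```

>>> {"fn": "send_rows", "kwargs": {
  "motion": [-0.0013, -0.0032, 0, 0, 0, 0, -0.0013, -0.0032, 0, 0, 0, 0, -0.0013, -0.0032, 0, 0, 0, 0]
}}

```text
time_s: 3.3
tcp_pos: [561.8, 88.3, 128.4]
ee_rot: [0.152, 3.138, 0.0]
contact_force: [0.4, 0.5, -0.4]
width: 59.3
gripper_force: 0.0
```

>>> {"fn": "send_rows", "kwargs": {
  "motion": [0, 0, 0, 0, 0, 0, 0, 0, 0, 0, 0, 0, 0, 0, 0, 0, 0, 0, 0, 0, 0, 0, 0, 0, 0, 0, 0, 0, 0, 0, 0, 0, 0, 0, 0, 0],
  "jaw": 1,
  "grip_force": 35
}}

```text
time_s: 4.05
tcp_pos: [561.8, 89.6, 128.4]
ee_rot: [0.15, 3.138, 0.002]
contact_force: [-1.3, 5.3, 1.3]
width: 9.2
gripper_force: 36.9
```

>>> {"fn": "send_rows", "kwargs": {
  "motion": [0, 0.001, 0, 0, 0, -0.01, 0, 0.0013, 0, 0, 0, -0.035, 0, 0.0013, 0, 0, 0, -0.06, 0, 0.0013, 0, 0, 0, -0.085, 0, 0.0013, 0, 0, 0, -0.11, 0, 0.0013, 0, 0, 0, -0.135, 0, 0.0013, 0, 0, 0, -0.155, 0, 0.0013, 0, 0, 0, -0.168, 0, 0.0013, 0, 0, 0, -0.17, 0, 0.0013, 0, 0, 0, -0.17]
}}

```text
time_s: 5.3
tcp_pos: [562.6, 88.3, 128.4]
ee_rot: [-1.462, 2.78, -0.002]
contact_force: [3.5, -4.7, 2.1]
width: 9.0
gripper_force: 38.5
```

```bash
python3 - <<'E'
from h import *
o=get_obs();M=R.from_rotvec(o["ee_rot"]).as_matrix()
print(np.degrees(np.arctan2(M[1,1],M[0,1])),o["torque"],o["contact_force"],o["width"],o["tcp_pos"],o["q"][6])
E
```

```text
145.46765976650806 [-1.14140567 -0.75255205 -0.52429408] [ 3.50543069 -4.67512286  2.09790034] 9.04051820070886 [562.55439115  88.31230892 128.44682782] 1.8884966144603725
```

>>> {"fn": "send_rows", "kwargs": {
  "motion": [0, 0, 0, 0, 0, -0.006, 0, 0, 0, 0, 0, -0.006, 0, 0, 0, 0, 0, -0.006]
}}

```text
time_s: 5.68
tcp_pos: [562.6, 88.4, 128.5]
ee_rot: [-1.513, 2.753, -0.002]
contact_force: [3.3, -5.0, 2.7]
width: 9.1
gripper_force: 48.3
```

```bash
python3 - <<'E'
from h import *
o=get_obs();M=R.from_rotvec(o["ee_rot"]).as_matrix()
print(np.degrees(np.arctan2(M[1,1],M[0,1])),o["torque"],o["contact_force"],o["width"],o["tcp_pos"],o["q"][6])
E
```

```text
147.56677356345367 [-1.04504122 -0.76593092 -1.00043325] [ 3.31066635 -5.00905311  2.6921078 ] 9.059209134990908 [562.56795245  88.35485705 128.47878289] 1.9154037616186073
```

>>> {"fn": "send_rows", "kwargs": {
  "motion": [0, 0, 0, 0, 0, 0, 0, 0, 0, 0, 0, 0, 0, 0, 0, 0, 0, 0, 0, 0, 0, 0, 0, 0, 0, 0, -0.02, 0, 0, 0, 0, 0, -0.06, 0, 0, 0, 0, 0, -0.06, 0, 0, 0],
  "jaw": 0.3
}}

```text
time_s: 6.55
tcp_pos: [563.2, 90.5, 190.8]
ee_rot: [-1.517, 2.746, -0.002]
contact_force: [-0.5, 0.1, -0.3]
width: 59.8
gripper_force: 0.0
```

```bash
python3 - <<'E'
from h import *
rel([571,-27.5,188],84.5)
E
```

```text
t 6.55 tcp [563.2  90.5 190.8] w 59.83039753250413 F [-0.5  0.1 -0.3] q [ 0.05  0.52 -0.44  2.    0.34  0.69  1.98]
shift [ 0.0958 -0.0694  0.0027] turn [-0.0002  0.0008  0.176 ]
```

>>> {"fn": "send_rows", "kwargs": {
  "motion": [0.01, -0.007, 0, 0, 0, 0.01, 0.025, -0.018, 0, 0, 0, 0.035, 0.045, -0.033, 0, 0, 0, 0.06, 0.065, -0.047, 0, 0, 0, 0.085, 0.08, -0.058, 0, 0, 0, 0.11, 0.092, -0.066, 0, 0, 0, 0.135, 0.0958, -0.0694, 0, 0, 0, 0.16, 0.0958, -0.0694, 0, 0, 0, 0.173, 0.0958, -0.0694, 0, 0, 0, 0.176, 0.0958, -0.0694, 0, 0, 0, 0.176]
}}

```text
time_s: 7.8
tcp_pos: [569.3, -28.6, 187.7]
ee_rot: [-0.151, -3.137, 0.001]
contact_force: [-0.6, 0.7, -0.3]
width: 59.5
gripper_force: 0.0
```

```bash
python3 - <<'E'
from h import *
rel([571,-27.3,121],84.5)
a=get_image("top")[180:240,240:340,::-1];b=get_image("side")[150:230,250:350,::-1]
cv2.imwrite("pics/c3.png",np.hstack([cv2.resize(x,(400,300),interpolation=cv2.INTER_CUBIC) for x in(a,b)]))
E
```

```text
t 7.8 tcp [569.3 -28.6 187.7] w 59.54875821478195 F [-0.6  0.7 -0.3] q [ 0.04  0.49 -0.13  2.01  0.1   0.64  1.32]
shift [-0.0017  0.0015  0.0667] turn [-0.0001 -0.0002 -0.    ]
```

View pics/c3.png

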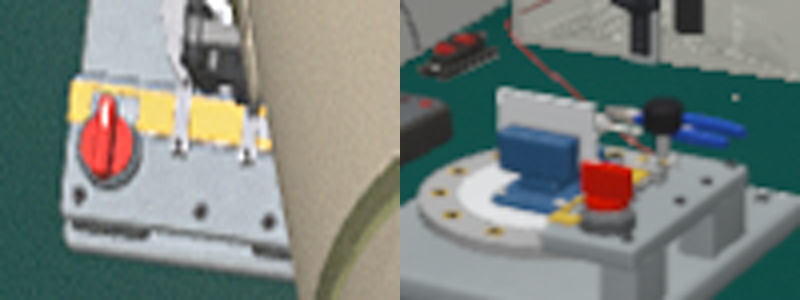

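The pictures show the knob sprung back at top-crop (105,135). The brass bar has shifted left, so its slot no longer shows beside the knob. I'll descend over the head.

>>> {"fn": "send_rows", "kwargs": {
  "motion": [-0.0017, 0.0015, 0.012, 0, 0, 0, -0.0017, 0.0015, 0.035, 0, 0, 0, -0.0017, 0.0015, 0.055, 0, 0, 0, -0.0017, 0.0015, 0.064, 0, 0, 0, -0.0017, 0.0015, 0.066, 0, 0, 0, -0.0017, 0.0015, 0.066, 0, 0, 0]
}}

```text
time_s: 8.65
tcp_pos: [571.7, -26.9, 122.6]
ee_rot: [0.151, 3.137, 0.0]
contact_force: [-0.8, -0.4, 0.5]
width: 59.8
gripper_force: 0.0
```

>>> {"fn": "send_rows", "kwargs": {
  "motion": [0, 0, 0, 0, 0, 0, 0, 0, 0, 0, 0, 0, 0, 0, 0, 0, 0, 0, 0, 0, 0, 0, 0, 0, 0, 0, 0, 0, 0, 0],
  "jaw": 1,
  "grip_force": 50
}}

```text
time_s: 9.28
tcp_pos: [571.8, -26.8, 123.1]
ee_rot: [0.151, 3.137, 0.0]
contact_force: [-0.5, 1.4, 5.3]
width: 26.4
gripper_force: 48.8
```

>>> {"fn": "send_rows", "kwargs": {
  "motion": [0, 0, -0.002, 0, 0, 0, 0, 0, -0.004, 0, 0, 0, 0, 0, -0.006, 0, 0, 0, 0, 0, -0.008, 0, 0, 0, 0, 0, -0.01, 0, 0, 0, 0, 0, -0.012, 0, 0, 0, 0, 0, -0.013, 0, 0, 0, 0, 0, -0.014, 0, 0, 0, 0, 0, -0.014, 0, 0, 0],
  "grip_force": 80
}}

```text
time_s: 10.4
tcp_pos: [571.6, -26.7, 136.3]
ee_rot: [0.151, 3.138, 0.0]
contact_force: [4.6, 2.0, -12.9]
width: 25.9
gripper_force: 79.2
```

```bash
python3 - <<'E'
from h import *
rel([571,-27.3,137],84.5)
b=get_image("side")[150:230,250:350,::-1]
cv2.imwrite("pics/c4.png",cv2.resize(b,(700,560),interpolation=cv2.INTER_CUBIC))
E
```

```text
t 10.4 tcp [571.6 -26.7 136.3] w 25.866923071037807 F [  4.6   2.  -12.9] q [ 0.03  0.57 -0.12  2.04  0.12  0.53  1.3 ]
shift [ 0.0006 -0.0006 -0.0007] turn [ 0.      0.0001 -0.    ]
```

View pics/c4.png

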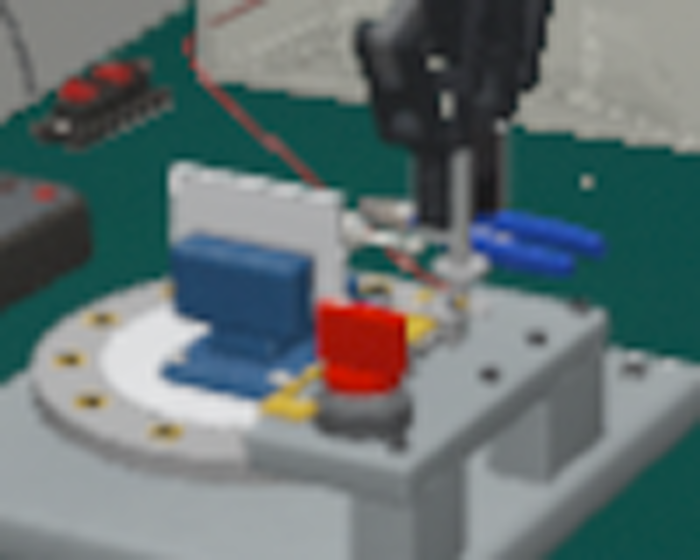

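The collar now stands raised at (460,265) and the pull is 12.9 N, close to the spring force at full travel. I'll pull gently until the stop shows in the force.

>>> {"fn": "send_rows", "kwargs": {
  "motion": [0, 0, -0.001, 0, 0, 0, 0, 0, -0.0015, 0, 0, 0, 0, 0, -0.0015, 0, 0, 0]
}}

```text
time_s: 10.82
tcp_pos: [571.6, -26.7, 137.4]
ee_rot: [0.151, 3.138, 0.0]
contact_force: [6.4, 1.9, -16.0]
width: 25.8
gripper_force: 79.9
```

>>> {"fn": "send_rows", "kwargs": {
  "motion": [0, 0, -0.001, 0, 0, 0, 0, 0, -0.001, 0, 0, 0, 0, 0, -0.001, 0, 0, 0]
}}

```text
time_s: 11.2
tcp_pos: [571.6, -26.8, 137.6]
ee_rot: [-0.151, -3.137, -0.001]
contact_force: [7.3, 2.4, -27.0]
width: 25.4
gripper_force: 81.3
```

The force rose from 16 to 27 N over 0.2 mm of travel, so the plunger is at its stop. I'll hold briefly to confirm there's no creep, then hand in.

>>> {"fn": "send_rows", "kwargs": {
  "motion": [0, 0, 0, 0, 0, 0, 0, 0, 0, 0, 0, 0, 0, 0, 0, 0, 0, 0, 0, 0, 0, 0, 0, 0]
}}

```text
time_s: 11.7
tcp_pos: [571.6, -26.8, 137.5]
ee_rot: [-0.151, -3.137, -0.001]
contact_force: [8.4, 3.1, -26.7]
width: 26.1
gripper_force: 81.3
```

```bash
python3 - <<'E'
from h import *
o=get_obs();print(o["tcp_pos"],o["contact_force"],o["width"])
if o["contact_force"][2]<-18 and o["width"]>20: print(sign_off())
E
```

```text
[571.57778849 -26.77600171 137.54671852] [  8.39052163   3.08688129 -26.74309898] 26.098093832914508
the job is handed in; nothing more can be done
None
```

The job is handed in (no verdict came back) at 11.7 s: the knob was twisted to its stop and sprang back, the catch is drawn, and the gripper is holding the plunger up against its stop.

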